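Sweep the fudge pieces off the slab into the sheet pan

TASK

Clear the three small square fudge pieces from the marble slab: push or sweep each one along the slab with the fingers and over the slab's edge, so that all three end up in the empty aluminium sheet pan standing against one side of the slab. Do not pick up or lift any piece, and leave the small metal jar, the long fudge bar and the bench scraper on the slab where they are.

Things in the scene. Friction and masses are not known exactly. Their poses are not given: they have to be found in the camera images.
- slab: White marble slab on rubber feet, fixed, 360 mm along its x, 320 mm along its y, its flat top 45 mm above the table and without a rim. Origin: centre of its underside at table height; z is up. The pan stands along one of its two y sides (+y or -y, it differs), the stack of cartons along the other.
- pan: Empty open aluminium sheet pan, fixed on the table, 330 mm along its x, 160 mm along its y, rim 25 mm high (20 mm below the slab's top), walls and floor 4 mm thick. It stands 3 mm from the slab's edge, parallel to it. Origin: centre of its underside; z is up.
- cartons: Stack of flat white cartons, fixed on the table, 300 mm along its x, 150 mm along its y, 30 mm high, beside the slab on the side away from the pan. Origin: centre of its underside.
- fudge1_c (a point): One of three identical square brown fudge pieces, 32 x 32 mm, 24 mm tall, about 35 g, loose, flat on the slab. This point is its centre, 12 mm above its underside; z is up. The pieces and the jar start one each in four lanes at slab x of about -90, -30, 30 and 90 mm, in any order; each lane is otherwise free along y from edge to edge.
- fudge2_c (a point): One of three identical square brown fudge pieces, 32 x 32 mm, 24 mm tall, about 35 g, loose, flat on the slab. This point is its centre, 12 mm above its underside; z is up. The pieces and the jar start one each in four lanes at slab x of about -90, -30, 30 and 90 mm, in any order; each lane is otherwise free along y from edge to edge.
- fudge3_c (a point): One of three identical square brown fudge pieces, 32 x 32 mm, 24 mm tall, about 35 g, loose, flat on the slab. This point is its centre, 12 mm above its underside; z is up. The pieces and the jar start one each in four lanes at slab x of about -90, -30, 30 and 90 mm, in any order; each lane is otherwise free along y from edge to edge.
- tin: Small round metal jar with a lid, loose, 36 mm in diameter, 42 mm high, standing on the slab in one of the four lanes; stays where it is. Origin: centre of its underside.
- bar: Long bar of the same fudge, loose, 35 x 130 x 24 mm (24 mm tall), lying on the slab along one of its two x edges with its length along y; stays where it is. Origin: centre of its underside.
- scraper: Bench scraper, loose, steel blade with a round wooden grip, 45 x 140 mm, 20 mm tall, lying on the slab along the other x edge with its length along y; stays where it is. Origin: at its underside, about the middle.

How it is judged:
By the outcome, as a careful person would: the job done as asked, in the order asked, and still so for the second after the job is handed in, with the robot touching nothing.
It also fails if it takes over 64 s, if anything falls off the work surface, if the arm or the gripper's body presses on something with over 40 N, if the wrist force passes 120 N, or if a joint passes its speed limit or range.

ROBOT

A 6-joint arm with a two-finger parallel gripper is mounted at the origin on the work surface. World frame = base frame: x ahead of the robot, y to its left, z up, the work surface at z = 0. Lengths are in mm, angles in rad, forces in N, time in s.
With the tool pointing down it reaches from about 300 to 775 mm from the base axis. Payload 14.6 kg.
Tool frame: the origin (TCP) lies on the centre line of the jaws, within the pads' length; the fingertips stand 19 mm ahead of it and the grasp point (between the pads) is the TCP (bot.tip_reach is the distance from the TCP to the fingertips, in mm); z points along the fingers, y is the line along which they close (so a half turn about z gives the same grasp; the last joint's range is limited). The gripper opens to 85 mm and grips with 20 to 120 N. Pads are 22 mm wide; open, the fingers measure 114 mm over their backs; the gripper's body (76 mm by 85 mm) begins 54 mm behind the grasp point. The pads swing forward as they close: fully open they stand 13 mm farther back than shut.
Start: joints at [-1.209, 0.3, 1.521, -0, 1.321, -0.067], TCP at [228.671, -500.199, 250.281] pointing down, gripper open.
Joint ranges: [-3.03, 3.03], [-0.79, 2.21], [0.23, 2.52], [-1.04, 4.18], [0, 3.07], [-2.55, 2.55]. Speed limits (rad/s): [2.22, 2.22, 2.57, 3.14, 3.14, 3.14].

INTERFACE

Orientations are given as a unit quaternion [w, x, y, z].
In Python, from rig import bot gives the robot as it stands. Calls block until the motion is done:
- bot.move_to(position, orientation): joint-space move of the TCP to a pose.
- bot.servo_line(position, attitude=None, speed=150, until_force=None): straight line of the TCP; attitude=None keeps the orientation; speed is the mean speed in mm/s. With until_force (N) it stops when the force on the tool has changed by that much, and returns True; else False.
- bot.move_joints(angles): joint-space move.
- bot.move_gripper(opening, grip_force=None): finger opening in mm; grip_force is the grip in N (None keeps the last); returns when the fingers have stopped.
- bot.dwell(seconds).
- bot.ik(position, orientation): joint angles nearest the present ones, or None.
- bot.read_state(): the state.
- bot.read_camera(name): name is "side" or "top" or "wrist"; returns a dict with "image" (480x640x3 uint8, blue, green, red), "depth" (480x640 float32, mm along the optical axis (not along the pixel's ray), 0 where there is no reading), "fovy" (degrees; the focal length in pixels is half the picture's height over the tangent of half this angle, whatever the lens; pixels are square), "cx", "cy" (the principal point, pixels), "eye" and "attitude" of the camera in the world; the wrist camera has in their place "mount" (4x4, takes a point from camera to tool coordinates, whose origin is the TCP and whose axes are the flange's). Camera axes: x right, y down, z forward; pixel columns grow to the right and rows downward; lengths in mm; the calibration is good to about 2 mm. A picture is of the moment at which its call begins: read the wrist's pose just before it.
A pose or a line that the arm cannot do raises bot.MotionError and nothing moves.
- bot.finish_job(): hands the job in; it is judged then, once.
The state is a dict: "clock": time; "joint_positions": joint angles; "qvel": joint speeds; "effort": joint torques, N m; "ee_pos": TCP position; "tool_rot": TCP orientation; "ft_force": force on the tool from outside, world axes, zero at the start; "moment": the same for the moment, N m; "grip_width": finger opening in mm; "grip_force": force on a finger pad.
Only numpy, scipy, OpenCV 4.12 (cv2) and the standard library are available. Lean on these libraries where they do the work, as an engineer would, in place of code of your own. Each camera call takes 0.05 s, during which the arm holds its last target. There are 200 camera calls.

## Working session

There is one attempt and no reset: what is moved stays moved. The work goes in short steps, each a Python script; the robot and the scene stay as the last script left them, time stands still between calls to the robot, and variables do not carry over. Pictures are saved under pics/ and viewed, at most 10 in all, crops included, and the job is handed in when it is done.

```bash
mkdir -p pics; ls; cat > h.py <<'E'
import numpy as np, cv2
from scipy.spatial.transform import Rotation as R
from rig import bot
def cam(n):
    c=bot.read_camera(n); f=240/np.tan(np.radians(c["fovy"])/2)
    v,u=np.mgrid[:480,:640]; d=c["depth"]
    P=np.stack([(u-c["cx"])/f*d,(v-c["cy"])/f*d,d],-1)
    a=np.array(c["attitude"]); 
    M=a if a.shape==(3,3) else R.from_quat(a[[1,2,3,0]]).as_matrix()
    W=P@M.T+np.array(c["eye"]); W[d==0]=np.nan
    return c["image"],W
E
python3 - <<'E'
from h import *
im,W=cam("top"); cv2.imwrite("pics/top.png",im); np.save("W.npy",W); np.save("im.npy",im)
z=W[...,2]; print(np.nanpercentile(z,[1,25,50,75,99]))
for lo,hi in((40,50),(60,75),(80,95)):
    m=((z>lo)&(z<hi)).astype(np.uint8); n,l,s,c=cv2.connectedComponentsWithStats(m)
    for i in range(1,n):
        if s[i,4]>60:
            p=W[l==i]; print(lo,hi,s[i],c[i].round(),np.nanmean(p,0).round(1),[np.round(x,1).tolist() for x in cv2.minAreaRect(p[:,:2].astype(np.float32))[:2]],cv2.minAreaRect(p[:,:2].astype(np.float32))[2])
print(bot.read_state()["clock"], bot.read_state()["tool_rot"])
E
```

```text
pics
[-754.6139767    -0.78719045    1.85613319   40.31509364  169.69894736]
40 50 [   0   34   97  118 1358] [ 42. 127.] [762.  531.4  43.3] [[799.5, 498.2], [120.3, 263.9]] 46.397789001464844
40 50 [  240   132   188   209 30469] [332. 235.] [565.3   5.3  44.9] [[566.0, -0.5], [320.7, 360.9]] 87.14096069335938
40 50 [ 603  148   37  110 1314] [615. 208.] [ 611.5 -500.3   47.2] [[621.9, -509.6], [199.7, 52.4]] 2.7133448123931885
40 50 [  0 158  18  34 546] [  8. 174.] [676.3 589.5  43.3] [[676.1, 589.9], [61.3, 32.7]] 1.4732283353805542
40 50 [ 24 158  29  34 430] [ 36. 176.] [672.9 539.8  41.6] [[676.0, 536.0], [52.4, 60.7]] 89.66690063476562
40 50 [ 22 197  31  35 936] [ 36. 214.] [603.4 535.8  43.3] [[603.9, 536.7], [53.2, 62.1]] 89.19013214111328
40 50 [  0 198  17  34 272] [  7. 214.] [604.5 588.6  41.6] [[603.5, 588.1], [59.9, 29.5]] 2.1333513259887695
40 50 [  0 238  15  35 456] [  6. 254.] [531.2 586.4  43.2] [[530.3, 587.0], [26.2, 61.0]] 89.59420013427734
40 50 [ 21 238  29  34 483] [ 35. 255.] [529.4 535.8  41.6] [[531.0, 535.8], [51.4, 59.2]] 89.67950439453125
60 75 [  0
[... 1016 characters left out ...]
01.  40.] [904.8 234.2  90.6] [[904.2, 239.9], [90.8, 10.1]] 89.94304656982422
80 95 [226  39  88   3 148] [266.  39.] [904.9 119.6  90.6] [[904.4, 114.4], [153.3, 8.2]] 89.87384796142578
80 95 [131  45  15  31 168] [140.  62.] [866.6 342.   86.1] [[868.6, 340.8], [17.9, 50.4]] 77.67477416992188
80 95 [314  53  10  16 135] [318.  60.] [869.7  28.3  83.6] [[870.5, 28.2], [27.8, 16.0]] 0.044072721153497696
80 95 [ 148   71  166   13 1301] [230.  78.] [836.4 182.4  88.2] [[838.3, 182.0], [288.9, 16.9]] 89.94293212890625
80 95 [299 274  20  20 294] [308. 283.] [477.8  46.   86.7] [[477.7, 45.7], [31.4, 31.3]] 44.7797737121582
0.05 [-5.97345864e-04  9.77108053e-01  2.12742764e-01 -1.07172850e-04]
```

View pics/top.png

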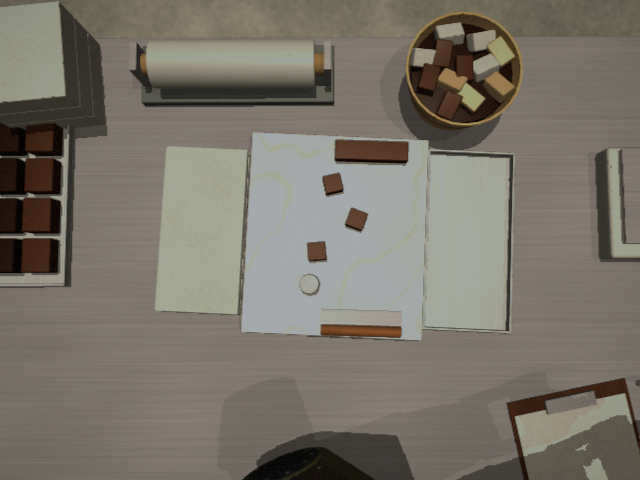

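```bash
python3 - <<'E'
from h import *
W=np.load("W.npy"); z=W[...,2]
for lo,hi in((20,35),(1.5,7)):
    m=((z>lo)&(z<hi)).astype(np.uint8); n,l,s,c=cv2.connectedComponentsWithStats(m)
    for i in range(1,n):
        if s[i,4]>100:
            p=W[l==i]; print(lo,s[i],np.nanmean(p,0).round(1),cv2.minAreaRect(p[:,:2].astype(np.float32)))
c=W[230]; print([(u,*c[u].round(0)) for u in range(140,520,12)])
E
```

```text
20 [   0   37  102  249 1131] [687.8 489.4  25.8] ((702.6346435546875, 505.62957763671875), (113.3819351196289, 480.8944091796875), 79.14219665527344)
20 [310  75  24  27 247] [837.7  22.3  22. ] ((841.4153442382812, 23.749996185302734), (50.60708999633789, 42.82591247558594), 0.6811703443527222)
20 [ 141   79  170   24 1277] [830.4 208.6  21.7] ((828.9765625, 202.70770263671875), (314.9935607910156, 40.11590576171875), 87.32627868652344)
20 [  0 127  26  28 160] [737.1 580.1  28. ] ((734.721435546875, 582.2230834960938), (29.62835693359375, 65.86505889892578), 50.679176330566406)
20 [  154   146    93   168 13448] [576.  242.6  29.9] ((578.0210571289062, 244.05116271972656), (151.73526000976562, 300.6877746582031), 87.19715881347656)
20 [ 422  149   93  184 1274] [ 558.8 -249.1   24.3] ((557.5451049804688, -243.43093872070312), (161.0031280517578, 330.5498046875), 87.01533508300781)
20 [599 151  10 108 426] [ 621.7 -488.6   27.3] ((620.8357543945312, -488.61993408203125), (196.78672790527344, 5.7988362312316895), 0.922542929649353)
20 [  0 159  25  35 169] [671.  578.3  27.6] ((668.
[... 2601 characters left out ...]
), (392, np.float64(573.0), np.float64(-102.0), np.float64(41.0)), (404, np.float64(573.0), np.float64(-123.0), np.float64(46.0)), (416, np.float64(573.0), np.float64(-145.0), np.float64(47.0)), (428, np.float64(577.0), np.float64(-173.0), np.float64(4.0)), (440, np.float64(576.0), np.float64(-195.0), np.float64(5.0)), (452, np.float64(577.0), np.float64(-218.0), np.float64(3.0)), (464, np.float64(577.0), np.float64(-241.0), np.float64(-1.0)), (476, np.float64(576.0), np.float64(-261.0), np.float64(9.0)), (488, np.float64(576.0), np.float64(-285.0), np.float64(4.0)), (500, np.float64(576.0), np.float64(-307.0), np.float64(4.0)), (512, np.float64(574.0), np.float64(-323.0), np.float64(22.0))]
```

The top view shows the pan on the right (world -y), around pixel (468,240), and the cartons on the left. The pieces are at (333,184), (356,219) and (316,251), with the jar at (309,284). The bar is at (371,150) and the scraper at (360,325). The measured sizes, heights and lanes all match the given ones. I'll push along slab -y with the fingers slightly apart to make a wide pusher.

```bash
cat >> h.py <<'E'
th=np.radians(-2.86); U=np.array([np.cos(th),np.sin(th)]); V=np.array([-np.sin(th),np.cos(th)]); S=np.array([566,-.5])
def w(u,v,z): return [*(S+u*U+v*V),z]
def uv(p): d=np.array(p[:2])-S; return d@U,d@V
def q():
    best=None
    for t in (87.14,-92.86):
        a=np.radians(t)/2; qq=[0,np.cos(a),np.sin(a),0]; j=bot.ik(w(0,0,150),qq)
        if j is not None and (best is None or abs(j[5])<best[0]): best=(abs(j[5]),qq)
    return best[1]
def push(p,Q,zt):
    u,v=uv(p)
    bot.move_to(w(u,v+50,150),Q)
    bot.servo_line(w(u,v+50,zt))
    bot.servo_line(w(u,-200,zt),speed=110)
    s=bot.read_state(); print(u,v,np.round(s["ee_pos"],1),np.round(s["ft_force"],1),s["clock"])
    bot.servo_line(w(u,-200,150))
E
python3 - <<'E'
from h import *
print(bot.tip_reach); bot.move_gripper(12); print(bot.tip_reach,bot.read_state()["grip_width"])
Q=q(); print(Q)
push((654.4,4.8),Q,45+5+19)
im,W=cam("top"); cv2.imwrite("pics/t2.png",im[100:370,130:550])
E
```

```text
19.0
19.0 11.91711977454422
[0, np.float64(0.7245328461017858), np.float64(0.6892402737214693), 0]
88.0254448373428 9.704177512180923 [ 644.  -204.3   69. ] [0.8 0.6 0.7] 6.4417
```

View pics/t2.png

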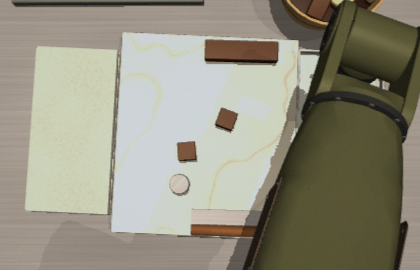

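The first piece is off the slab and the other items haven't moved. The arm hides the pan in this view. I'll push the other two next, then retreat and check.

```bash
python3 - <<'E'
from h import *
Q=q()
push((591.5,-36.3),Q,69); push((535,33.3),Q,69)
bot.move_to(w(-100,80,280),Q)
im,W=cam("top"); cv2.imwrite("pics/t3.png",im[100:370,130:550])
z=W[...,2]; b=(im.max(2)<110)&(im[...,2]>im[...,0]*1.4)
n,l,s,c=cv2.connectedComponentsWithStats(b.astype(np.uint8))
for i in range(1,n):
    if s[i,4]>60:
        p=np.nanmean(W[l==i],0); u,v=uv(p)
        if abs(u)<200 and abs(v)<330: print(c[i].round(),p.round(1),round(u),round(v))
print(bot.read_state()["clock"])
E
```

```text
27.254503783290243 -34.48306865008707 [ 583.3 -201.2   69. ] [ 0.1  0.1 -0.2] 10.8833
-32.647861791810115 32.211133485533615 [ 523.5 -198.4   69. ] [-0.8  1.  -0.1] 16.0917
[371. 151.] [710.5 -64.3  67.6] 147 -56
[458. 196.] [ 637.4 -224.8   26.6] 83 -220
[457. 224.] [ 585.3 -222.3   26.9] 30 -221
[251. 322.] [442.   81.5 544.7] -128 76
[454. 260.] [ 519.8 -215.5   27. ] -35 -217
[354. 330.] [396.5 -33.2  60. ] -168 -41
18.0333
```

View pics/t3.png

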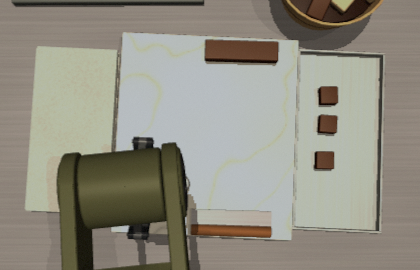

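All three pieces lie flat in the pan, at crop pixels (328,95), (328,124) and (324,160), with their tops at about 27 mm. The bar and scraper haven't moved. The jar is mostly hidden by the arm, but its visible edge, near crop pixel (185,183), is where it was before.

```bash
python3 -c "
from rig import bot
bot.dwell(0.3); print(bot.finish_job())"
```

```text
the job is handed in; nothing more can be done
None
```

All three fudge pieces were pushed off the slab and lie flat in the sheet pan, and the job is handed in at about 18 s; the bar and scraper stayed put, and the jar, mostly hidden by the arm in the last picture, looked unmoved.

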